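# Open the rotor bay: slide the blue bypass door behind its white neighbour

### The job

Two low parts cabinets stand on the test bench, each with a pair of sliding doors on a double track. Open the rotor bay under the blue door: slide the blue door all the way behind its white neighbour until it stops, then let go of it. Leave that white neighbour shut, and leave the cabinet with the green door shut.

Things in the scene. Friction and masses are not known exactly. Their poses are not given: they have to be found in the camera images.
- blue_door (a joint): Slide of the blue door in m: 0 shut, 0.108 open at its end stop; starts up to 45 mm ajar. Flat panel 197 x 165 x 6 mm in the lower (rear) track, in a plane sloping 15 deg, rising away from the robot. It slides level and straight along the cabinet's long side, under and behind the white door; about 2 N friction plus 4 N per m/s; stays where left. Cabinet: fixed, at random the left or right one.
- blue_handle (a point): Bar centre of the blue door's black bow handle (at its left edge), 48 mm above the panel, moving with it. Bar 64 x 12 wide x 16 mm high on two posts near its ends. Axes are the cabinet's: z up, x away from the robot, y left. Bar lies along x, far end tilted up 15 deg: pinch from above across y. Opening takes it towards -y; it stops 17 mm short of the white door's edge and 35 mm above its top.
- white_door (a joint): Slide of the blue door's white neighbour in m: 0 shut (its start), grows towards +y to 0.108; about 3 N friction. White panel of the same size in the upper (front) track, 10 mm above the blue one, black handle at its right edge, bar as high as the blue one's. Their grey cabinet is 210 mm deep, 320 long, 70 high in front, 126 at the back, within 0.25 rad of square to the robot.
- green_door (a joint): Slide of the green door of the other cabinet in m: 0 shut (its start), grows towards that cabinet's +y to 0.108; about 2 N friction. That cabinet has the same size but is a mirror image: green door on the right with its handle at its right edge, a white door on the left that does not move.

How it is judged:
By the outcome, as a careful person would: the job done as asked, in the order asked, and still so for the second after the job is handed in, with the robot touching nothing.
It also fails if it takes over 32 s, if anything falls off the work surface, if the arm or the gripper's body presses on something with over 40 N, if the wrist force passes 120 N, or if a joint passes its speed limit or range.

### The arm

A 6-joint arm with a two-finger parallel gripper is mounted at the origin on the work surface. World frame = base frame: x ahead of the robot, y to its left, z up, the work surface at z = 0. Lengths are in mm, angles in rad, forces in N, time in s.
With the tool pointing down it reaches from about 275 to 1000 mm from the base axis. Payload 8.4 kg.
Tool frame: the origin (TCP) lies at the very end of the fingers, on their centre line; the grasp point (between the pads) lies 19 mm behind it; z points along the fingers, y is the direction in which the jaws open and shut (so a half turn about z gives the same grasp; the last joint's range is limited). The gripper opens to 85 mm and grips with 20 to 120 N. Pads are 22 mm wide; open, the fingers measure 114 mm over their backs; the gripper's body (76 mm by 85 mm) begins 54 mm behind the grasp point. The pads swing forward as they close: fully open they stand 13 mm farther back than shut.
Start: joints at [-1.125, 0.353, 1.633, -0, 1.155, -0.002], TCP at [270.614, -563.379, 231.281] pointing down, gripper open.
Joint ranges: [-2.63, 2.63], [-0.92, 2.1], [0.06, 2.66], [-1.3, 4.44], [0, 2.69], [-3.02, 3.02]. Speed limits (rad/s): [2.22, 2.22, 2.79, 3.14, 3.14, 3.14].

### API

Orientations are given as [roll, pitch, yaw] about the fixed x, y, z axes, in that order (R = Rz(yaw) Ry(pitch) Rx(roll)).
In Python, from rig import r, vision gives the robot as it stands.
- The arm moves only by the tool move_arm, never from a script. Its argument "series" is text: rows parted by semicolons, each of 7 numbers parted by spaces: the closure, from -1 (fully open) to 1 (shut), then the shift along the tool's x, y, z in units of 40 mm (1.0 is 40 mm), then the turn, a rotation vector about the tool's x, y, z in degrees. In form: grip tx ty tz ax ay az; .... A call has 1 to 20 rows; each row shifts and turns the pose as measured when the row begins, along the tool's axes as they then stand; what a row does not reach is not made up. A row lasts 1/8 s, in which the tool goes at most 62.5 mm and 10.7 degrees, less where a joint would pass 70% of its speed; a pose out of reach is approached as far as the arm can. A call is refused whole if a number of a shift passes 1 or a number of a turn 10.7, either way. A call with a gripper value outside its range is refused whole. The fingers move at their own pace and stop on an object; "grip_force" is the grip in N (left out, the last holds). Time passes only in rows, so rows that do not move let the fingers close. It gives the time, the measured TCP pose, the force and the opening at its end, in the units of the state.
- r.sense(): the state, without advancing time (a new reading comes with each control period).
- vision.grab_frame(name): name is "scene" or "top" or "wrist"; returns the picture (480x640x3 uint8, red, green, blue); there is no depth.
- vision.camera_params(name): a dict with "fx", "fy", "cx", "cy" (pixels), "position" and "rotation" of the camera in the world. Camera axes: x right, y up, looking along -z (the intrinsics and any distortion apply to the point x, -y, -z); pixel columns grow to the right and rows downward; lengths in mm; the calibration is good to about 2 mm. A picture is of the moment at which its call begins: read the wrist's pose just before it. camera_params takes no time and is no camera call; for the wrist camera it gives the pose at the moment of the call.
- r.sign_off(): hands the job in, once; it reports no verdict.
The state is a dict: "clock": time; "qpos": joint angles; "qvel": joint speeds; "joint_efforts": joint torques, N m; "eef_pos": TCP position; "tcp_rot": TCP orientation; "contact_force": force on the tool from outside, world axes, zero at the start; "wrist_torque": the same for the moment, N m; "opening": opening from 0.0 (shut) to 1.0 (fully open).
Only numpy, scipy, OpenCV 4.12 (cv2) and the standard library are available. Lean on these libraries where they do the work, as an engineer would, in place of code of your own. Each camera call takes 0.05 s, during which the arm holds its last target. There are 200 camera calls.

## Working session

There is one attempt and no reset: what is moved stays moved. The work goes in short steps, Python scripts to look and compute and a tool call to move; the robot and the scene stay as the last step left them, time stands still between calls to the robot, and variables do not carry over. Pictures are saved under pics/ and viewed, about 8 in all and at most 12, crops included, and the job is handed in when it is done.

Besides the shell and the picture viewer there is one more tool, called after "Emit:" by a JSON object that holds its "api" and its "payload". move_arm: Moves the arm, as the interface text tells. Its arguments: {"type":"object","properties":{"series":{"type":"string"},"grip_force":{"type":"number"}},"required":["series"]}

```bash
mkdir -p pics; python3 - <<'E'
from rig import r, vision
import cv2
for n in ("scene","top"):
    im=vision.grab_frame(n); cv2.imwrite(f"pics/{n}0.png",im[...,::-1])
    p=vision.camera_params(n); print(n,p)
s=r.sense(); print({k:s[k] for k in("clock","eef_pos","tcp_rot","opening","contact_force")})
E
```

```text
scene {'fx': 472.2562198564634, 'fy': 472.2562198564634, 'cx': 318.66094872351016, 'cy': 235.68405458855554, 'position': array([ 672.49674775, -496.42779116,  776.40264948]), 'rotation': array([ 0.73531465, -0.00402568,  0.28766679])}
top {'fx': 503.0957418472831, 'fy': 503.0957418472831, 'cx': 316.63714923763973, 'cy': 240.2671839729724, 'position': array([436.17489487,  49.08527823, 972.94778001]), 'rotation': array([ 0.07002324,  0.00766829, -1.55632574])}
{'clock': 0.1, 'eef_pos': array([ 270.43695222, -562.98803437,  230.65131535]), 'tcp_rot': array([-3.14036128e+00, -5.17390183e-06,  4.47797539e-01]), 'opening': 0.9996004317189572, 'contact_force': array([-0.63374332,  0.10737762, -0.67766055])}
```

View pics/scene0.png

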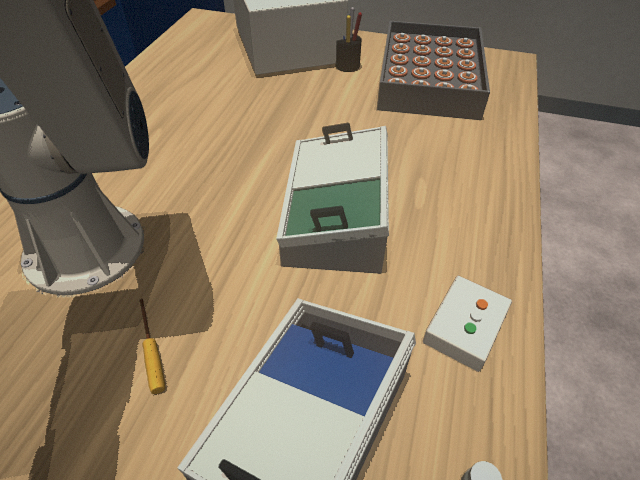

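View pics/top0.png

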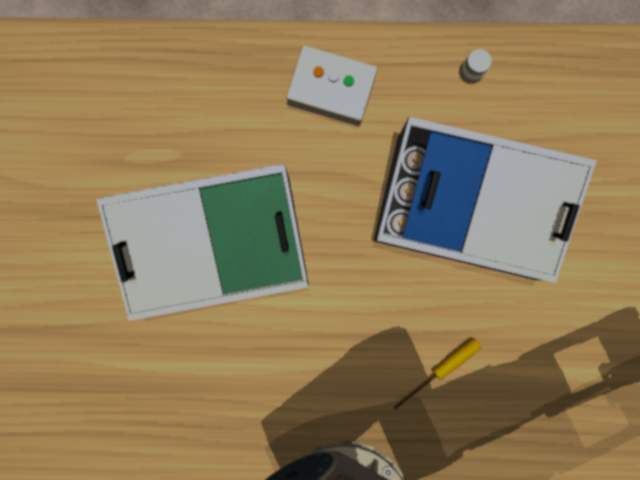

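The scene picture shows the blue cabinet on the robot's right, with its handle at about (332,338). In the top picture the blue handle bar is at about (431,189), the white one at (564,221), and the cabinet corners are at (408,119), (595,160), (555,280) and (376,240). The door is ajar, with rotors showing on its left.

```bash
cat > h.py <<'E'
import numpy as np, cv2
from scipy.spatial.transform import Rotation as R
from rig import r, vision
def ray(n,px,p=None):
    p=p or vision.camera_params(n)
    d=np.array([(px[0]-p["cx"])/p["fx"],-(px[1]-p["cy"])/p["fy"],-1.])
    return np.array(p["position"]),R.from_euler("xyz",p["rotation"]).apply(d)
def onz(n,px,z,p=None):
    o,d=ray(n,px,p); return o+d*(z-o[2])/d[2]
def tri(a,b):
    (o1,d1),(o2,d2)=a,b
    t=np.linalg.lstsq(np.c_[d1,-d2],o2-o1,rcond=None)[0]
    A,B=o1+t[0]*d1,o2+t[1]*d2
    return (A+B)/2,np.linalg.norm(A-B)
def dark(im,x0,y0,x1,y1,thr=60):
    m=np.zeros(im.shape[:2],np.uint8); m[y0:y1,x0:x1]=(im[y0:y1,x0:x1].max(2)<thr)*255
    return m
E
python3 - <<'E'
from h import *
t=cv2.imread("pics/top0.png"); s=cv2.imread("pics/scene0.png")
for nm,im,box in(("blue top",t,(418,165,445,215)),("white top",t,(545,195,585,245)),("blue scene",s,(305,315,362,362))):
    m=dark(im,*box,thr=70)
    c=max(cv2.findContours(m,0,2)[0],key=cv2.contourArea); print(nm,cv2.contourArea(c),cv2.minAreaRect(c))
C=[onz("top",p,z)for p,z in(((408,119),126),((595,160),126),((555,280),70),((376,240),70))]
print(np.round(C,1))
for i,j in((0,1),(3,2)):
    d=C[i]-C[j]; print("yaw",np.arctan2(-d[0],d[1]),np.linalg.norm(d))
for i,j in((0,3),(1,2)):
    d=C[i]-C[j]; print("yaw",np.arctan2(d[1],d[0]),np.linalg.norm(d[:2]))
a=cv2.resize(s[300:375,290:375],None,fx=5,fy=5,interpolation=2); b=cv2.resize(t[110:250,370:450],None,fx=4,fy=4,interpolation=2)
w=np.zeros((560,760,3),np.uint8); w[:375,:425]=a; w[:560,430:750]=b; cv2.imwrite("pics/crop.png",w)
E
```

```text
blue top 418.5 ((428.91510009765625, 190.5471649169922), (12.225089073181152, 40.93344497680664), 15.94539737701416)
white top 321.0 ((564.7500610351562, 220.75003051757812), (15.811385154724121, 37.631099700927734), 18.434947967529297)
blue scene 907.5 ((332.5577697753906, 335.746337890625), (59.12974166870117, 29.063255310058594), 19.536653518676758)
[[ 706.   -97.2  126. ]
 [ 638.8 -414.6  126. ]
 [ 434.3 -369.    70. ]
 [ 501.4  -49.8   70. ]]
yaw -0.20869490646255923 324.5007485410537
yaw -0.2070104097426835 326.2340934648107
yaw -0.22748192517430052 210.07536982102326
yaw -0.21926107390187796 209.50045225681177
```

View pics/crop.png

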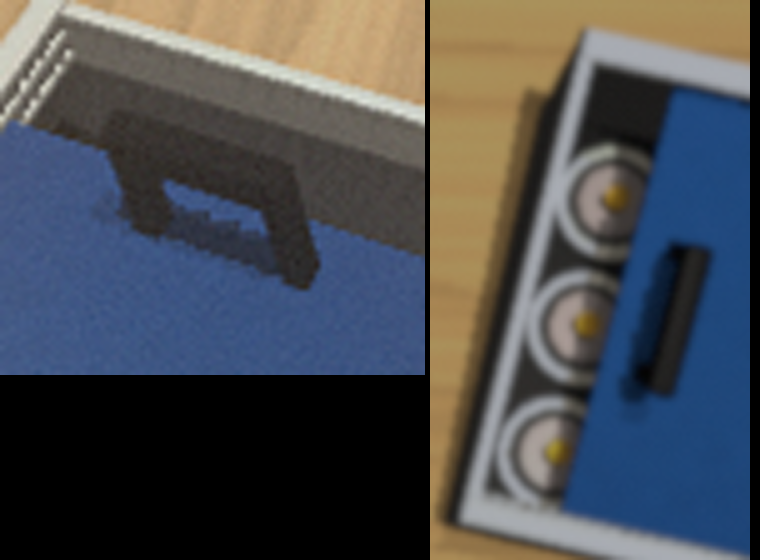

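The crop shows the bar centre at about (433.2,189.7) in the top view and (330.6,332) in the scene view.

```bash
python3 - <<'E'
from h import *
print(tri(ray("top",(433.2,189.7)),ray("scene",(330.6,332))))
for z in(120,130,140,150): print(z,onz("top",(433.2,189.7),z).round(1),onz("top",(564.75,220.75),z).round(1))
# bar ends in top
f=onz("top",(370+265/4,110+250/4),145);n=onz("top",(370+231/4,110+390/4),129);print(f,n,np.arctan2((f-n)[1],(f-n)[0]),np.linalg.norm(f-n))
E
```

```text
(array([ 583.66505749, -134.44177342,  146.30716263]), np.float64(6.332453409419454))
120 [ 585.3 -141.4  120. ] [ 535.  -364.2  120. ]
130 [ 583.5 -139.2  130. ] [ 533.8 -359.4  130. ]
140 [ 581.8 -136.9  140. ] [ 532.7 -354.6  140. ]
150 [ 580.  -134.7  150. ] [ 531.5 -349.7  150. ]
[ 609.84527959 -140.93061029  145.        ] [ 553.27293104 -130.16694525  129.        ] -0.18801645811333972 59.768613043932014
```

Emit:
{"api": "move_arm", "payload": {"series": "-1 0 0 0 0 0 9.4; -1 0 0 0 0 0 9.4; -1 0 0 0 0 0 9.4; -1 0 0 0 0 0 9.4; -1 0.45 -1 0 0 0 0; -1 0.45 -1 0 0 0 0; -1 0.45 -1 0 0 0 0; -1 0.45 -1 0 0 0 0; -1 0.45 -1 0 0 0 0; -1 0.45 -1 0 0 0 0; -1 0.45 -1 0 0 0 0; -1 0.45 -1 0 0 0 0; -1 0.45 -1 0 0 0 0; -1 0.45 -1 0 0 0 0; -1 0 0 0 0 0 0"}}

```text
clock: 1.98
eef_pos: [542.9, -202.1, 226.2]
tcp_rot: [-3.136, 0.007, -0.233]
contact_force: [-1.2, -0.2, 0.8]
opening: 0.997
```

```bash
python3 - <<'E'
from h import *
s=r.sense();p=vision.camera_params("wrist");im=vision.grab_frame("wrist");cv2.imwrite("pics/w1.png",im[...,::-1])
print(p,s["qpos"])
E
```

```text
{'fx': 408.29246010048337, 'fy': 408.29246010048337, 'cx': 318.27774675189863, 'cy': 246.97114388253428, 'position': array([ 623.17572526, -221.02261021,  368.94641187]), 'rotation': array([-0.33008575,  0.00596819, -1.80318253])} [-0.3618891   0.29184602  1.73256332  0.00560803  1.12540405  1.43954435]
```

View pics/w1.png

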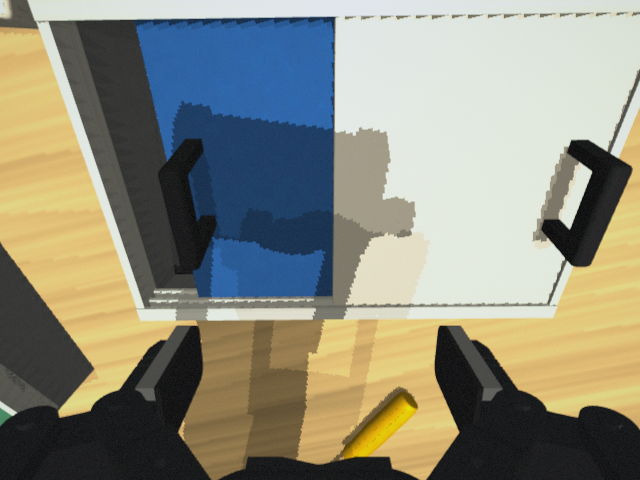

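The wrist view shows the blue bar running from about (174,177) to (184,271), centre about (179,223). The white bar's centre is at about (600,213).

```bash
python3 - <<'E'
from h import *
w=(179,223)
print(tri(ray("top",(433.2,189.7)),ray("wrist",w)),tri(ray("scene",(330.6,332)),ray("wrist",w)))
for z in(130,135,140): 
  f,n=onz("wrist",(174,179),z+7),onz("wrist",(184,269),z-8)
  print(z,onz("wrist",w,z).round(1),np.arctan2((f-n)[1],(f-n)[0]),np.linalg.norm(f-n))
  print(onz("wrist",(600,213),z).round(1), onz("top",(564.75,220.75),z).round(1))
E
```

```text
(array([ 580.55231927, -133.36906655,  153.26622225]), np.float64(2.4907617747468227)) (array([ 583.09896229, -130.30124271,  144.05296339]), np.float64(6.666718885801552))
130 [ 577.2 -123.1  130. ] -0.32439203465774197 63.29848058448335
[ 525.1 -371.1  130. ] [ 533.8 -359.4  130. ]
135 [ 578.2 -125.2  135. ] -0.3261192416898624 62.14775316828556
[ 527.2 -368.   135. ] [ 533.2 -357.   135. ]
140 [ 579.1 -127.2  140. ] -0.3279156840568622 60.99852410978652
[ 529.2 -364.8  140. ] [ 532.7 -354.6  140. ]
```

Emit:
{"api": "move_arm", "payload": {"series": "-1 0.26 -0.95 0 0 0 -1; -1 0.27 -0.95 0.2 0 0 0; -1 0 0 0.5 0 0 0; -1 0 0 0.3 0 0 0; -1 0 0 0 0 0 0"}}

```text
clock: 2.65
eef_pos: [577.3, -136.7, 184.7]
tcp_rot: [-3.138, 0.01, -0.22]
contact_force: [-0.6, 0.0, 0.6]
opening: 0.998
```

```bash
python3 - <<'E'
from h import *
s=r.sense();p=vision.camera_params("wrist");im=vision.grab_frame("wrist");cv2.imwrite("pics/w2.png",im[...,::-1])
print(p,s["eef_pos"],s["tcp_rot"])
t=s["eef_pos"];Rm=R.from_euler("xyz",s["tcp_rot"])
def proj(X):
    c=R.from_euler("xyz",p["rotation"]).inv().apply(X-p["position"]);return p["cx"]-p["fx"]*c[0]/c[2],p["cy"]+p["fy"]*c[1]/c[2]
for d in(-40,0,20,40,60): print(d,proj(t+Rm.apply([0,0,d])))
E
```

```text
{'fx': 408.29246010048337, 'fy': 408.29246010048337, 'cx': 318.27774675189863, 'cy': 246.97114388253428, 'position': array([ 658.21310968, -154.32462914,  327.23675744]), 'rotation': array([-0.33256382,  0.00379001, -1.79030712])} [ 577.34165841 -136.65440939  184.71507359] [-3.13773656  0.00991434 -0.2201132 ]
-40 (np.float64(321.2683062806098), np.float64(393.39833764713626))
0 (np.float64(320.5595572149138), np.float64(327.0345176739978))
20 (np.float64(320.31677625962357), np.float64(304.3016882571917))
40 (np.float64(320.12012180340037), np.float64(285.88792016721516))
60 (np.float64(319.95758876651564), np.float64(270.66911604941004))
```

View pics/w2.png

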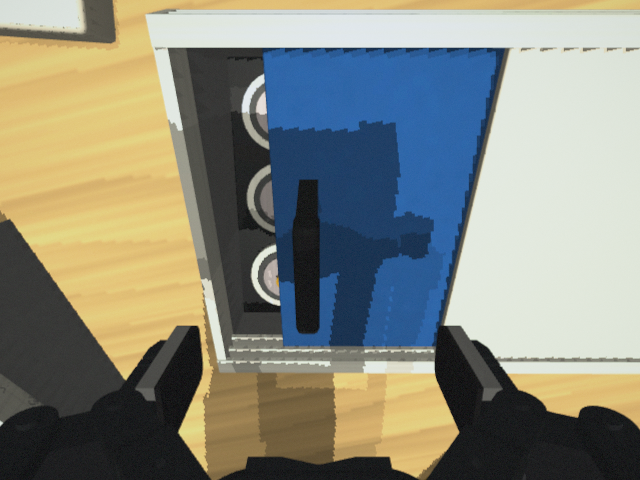

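The wrist picture shows the bar at column 307, rows 220–332, in line with the jaws. The TCP axis is at about column 320, so I shift about 6 mm to +y, descend 64 mm and grip.

Emit:
{"api": "move_arm", "payload": {"series": "-1 0 -0.15 0.5 0 0 0; -1 0 0 0.5 0 0 0; -1 0 0 0.45 0 0 0; -1 0 0 0.15 0 0 0; -1 0 0 0 0 0 0", "grip_force": 40}}

```text
clock: 3.32
eef_pos: [580.0, -133.7, 122.8]
tcp_rot: [-3.138, 0.004, -0.224]
contact_force: [-0.2, 0.0, 0.4]
opening: 0.998
```

Emit:
{"api": "move_arm", "payload": {"series": "0 0 0 0 0 0 0; 0.5 0 0 0 0 0 0; 1 0 0 0 0 0 0; 1 0 0 0 0 0 0; 1 0 0 0 0 0 0; 1 0 0 0 0 0 0; 1 0 0 0 0 0 0", "grip_force": 40}}

```text
clock: 4.2
eef_pos: [581.1, -133.9, 124.8]
tcp_rot: [-3.138, 0.001, -0.223]
contact_force: [-0.0, -0.2, 0.6]
opening: 0.132
```

Opening 0.13 is about 11 mm, so the bar is held. Next I slide along tool +y.

Emit:
{"api": "move_arm", "payload": {"series": "1 0 0.3 0 0 0 0; 1 0 0.3 0 0 0 0; 1 0 0.3 0 0 0 0; 1 0 0.3 0 0 0 0; 1 0 0.3 0 0 0 0"}}

```text
clock: 4.82
eef_pos: [567.2, -195.8, 124.8]
tcp_rot: [-3.137, 0.001, -0.223]
contact_force: [1.2, 1.8, 0.7]
opening: 0.135
```

Emit:
{"api": "move_arm", "payload": {"series": "1 0 0.15 0 0 0 0; 1 0 0.15 0 0 0 0; 1 0 0.1 0 0 0 0"}}

```text
clock: 5.2
eef_pos: [566.4, -199.1, 124.9]
tcp_rot: [-3.113, 0.002, -0.23]
contact_force: [6.0, 21.5, 2.8]
opening: 0.133
```

It stopped after about 67 mm of travel, with 21 N against the stop. Now I relax and release.

Emit:
{"api": "move_arm", "payload": {"series": "1 0 0 0 0 0 0; 0.5 0 0 0 0 0 0; 0 0 0 0 0 0 0; -0.5 0 0 0 0 0 0; -0.7 0 0 0 0 0 0; -0.7 0 0 0 0 0 0; -0.7 0 0 -0.3 0 0 0; -0.7 0 0 -0.8 0 0 0; -0.7 0 0 -0.9 0 0 0; -0.7 0 0 -0.9 0 0 0; -0.7 0 0 0 0 0 0"}}

```text
clock: 6.58
eef_pos: [565.6, -203.9, 247.2]
tcp_rot: [-3.114, 0.001, -0.23]
contact_force: [-0.0, 0.0, -0.8]
opening: 0.848
```

```bash
python3 - <<'E'
from h import *
s=r.sense();print(s["clock"],s["eef_pos"],s["contact_force"],s["opening"])
w=vision.grab_frame("wrist")[...,::-1];t=vision.grab_frame("top")[...,::-1]
cv2.imwrite("pics/w3.png",np.hstack([cv2.resize(w,(400,300)),cv2.resize(t,(400,300))]))
E
```

```text
6.575 [ 565.63081529 -203.92651961  247.18836494] [-0.00392056  0.04304595 -0.80251841] 0.8483213011565738
```

View pics/w3.png

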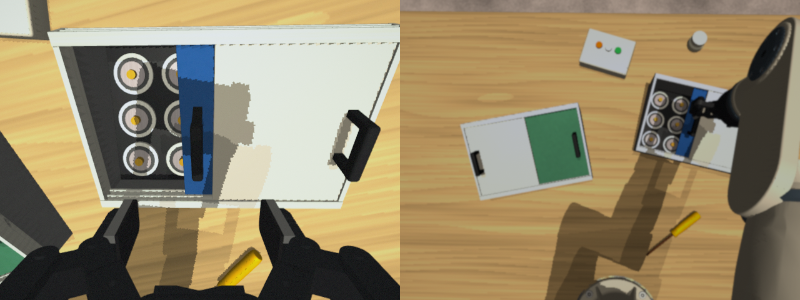

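The wrist half shows the blue door mostly under the white one, the rotors exposed, the white door shut and the gripper clear. I'll check the end position in numbers.

```bash
python3 - <<'E'
from h import *
w=vision.grab_frame("wrist"); p=vision.camera_params("wrist")
x=w.astype(int); row=100
for row in(90,110,130):
    b=np.where((x[row,:,2]>1.6*x[row,:,0])&(x[row,:,2]>60))[0]
    b=b[(b>250)&(b<380)];print(row,b.min(),b.max())
    A,B=onz("wrist",(b.min(),row),98),onz("wrist",(b.max()+1,row),104)
    ax=np.array([.208,.978,0]);print("edge pos along y'",A@ax,B@ax,(A-B)@ax)
t=cv2.imread("pics/top0.png").astype(int)
C=lambda q,z:onz("top",q,z)@ax
row=175;b=np.where(t[row,:,0]>1.6*t[row,:,2])[0];b=b[(b>380)&(b<520)];print(b.min(),b.max(),C((b.min(),row),90),C((b.max()+1,row),96))
# white door's left edge seen through the wrist, its right edge vs rim
cv2.imwrite("pics/w4.png",cv2.resize(w[...,::-1][20:340,60:640],None,fx=1.37,fy=1.37))
E
```

```text
90 283 343
edge pos along y' -55.005699897401584 -94.98988331934227 39.98418342194071
110 284 342
edge pos along y' -55.0744613757334 -94.34133246598859 39.26687109025518
130 285 342
edge pos along y' -55.14531939539814 -94.3349463920459 39.189626996647746
419 483 7.917489521916785 -102.52062989232738
```

View pics/w4.png

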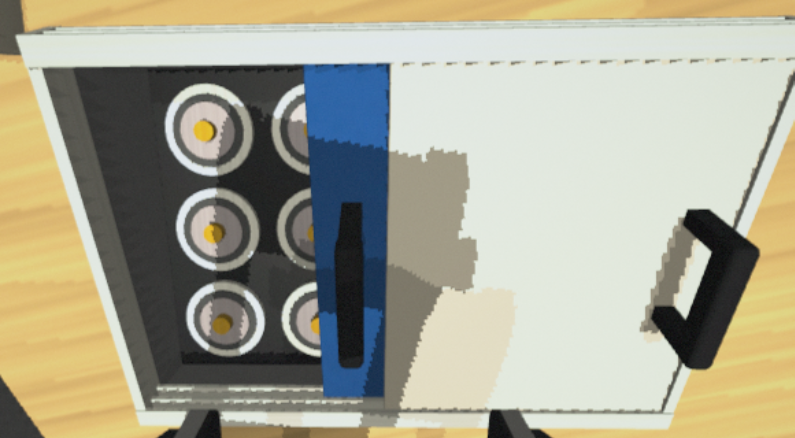

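```bash
python3 - <<'E'
from h import *
ax=np.array([.208,.978,0])
K=dict(fx=408.29246,fy=408.29246,cx=318.27775,cy=246.97114)
P={"w1":dict(K,position=[623.17572526,-221.02261021,368.94641187],rotation=[-0.33008575,0.00596819,-1.80318253]),
"w2":dict(K,position=[658.21310968,-154.32462914,327.23675744],rotation=[-0.33256382,0.00379001,-1.79030712])}
for n in P:
    x=cv2.imread(f"pics/{n}.png").astype(int)
    for row in (60,90):
        b=np.where((x[row,:,0]>1.6*x[row,:,2])&(x[row,:,0]>60))[0];B=onz("",(b.max()+1,row),104,P[n]);print(n,row,b.max(),B@ax)
print(r.sense()["clock"])
E
```

```text
w1 60 333 -94.87831642407443
w1 90 333 -94.70637778141844
w2 60 501 -104.99414329778278
w2 90 494 -103.34125492160376
6.725
```

```bash
python3 -c "
from rig import r
print(r.sign_off())"
```

```text
the job is handed in; nothing more can be done
None
```

The blue door is slid behind its white neighbour to the end stop and released, and the job is handed in at about 6.7 s. I pinched the blue handle and slid it about 67 mm. It then hit a hard stop: 16 mm more commanded gave only about 3 mm of movement, with about 22 N at the wrist. The gripper then opened and lifted about 120 mm clear.

**Blue door:** Before release the bar was about 18 mm from the white door's edge; the task gives 17 mm at the end stop. The last wrist picture shows about 39 mm of blue still visible and the rotors uncovered. I did not push the door again after letting go.

**White door:** Its left edge measures -94.3 to -95.0 mm across the cabinet, against -94.7 to -94.9 mm before the slide, from a similar view. It has not moved.

**Green cabinet:** I did not go near it, and the last top picture shows it still shut.

**Disagreements:**
- Handle height came out between 144 and 153 mm from different camera pairs, while the cabinet geometry suggested about 135 mm. I gripped at about 142 mm, and the bar was held.
- The white edge read -103 to -105 mm in two views taken from further left: the second wrist picture and the first top picture. I put this down to the cameras seeing blue under the white door's edge.

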